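Shim up the handset in its cradle and hold the wedge

ROBOT

A 6-joint arm with a two-finger parallel gripper is mounted at the origin on a cart in front of the work surface, level with it; the furniture and walls round the work are solid. World frame = base frame: x ahead of the robot, y to its left, z up, the work surface at z = 0. Lengths are in mm, angles in rad, forces in N, time in s.
With the tool pointing down it reaches from about 350 to 975 mm from the base axis. Payload 7.1 kg.
Tool frame: the origin (TCP) lies between the finger pads; the fingertips stand 8 mm ahead of it and the grasp point (between the pads) lies 11 mm behind it (env.finger_overhang is the distance from the TCP to the fingertips, in mm); z points along the fingers, y is the line along which they close (so a half turn about z gives the same grasp; the last joint's range is limited). The gripper opens to 88 mm and grips with 3 to 60 N. Pads are 20 mm wide; open, the fingers measure 115 mm over their backs; the gripper's body (75 mm by 178 mm) begins 61 mm behind the grasp point.
Start: joints at [1.134, 0.423, 1.63, -0, 1.089, -0.019], TCP at [253.562, 571.237, 230.675] pointing down, gripper open.
Joint ranges: [-3, 3], [-0.9, 2.11], [0.09, 2.58], [-1.31, 4.45], [0.11, 2.69], [-2.54, 2.54]. Speed limits (rad/s): [2.39, 2.39, 3.01, 3.14, 3.14, 3.14].

INTERFACE

Orientations are given as a unit quaternion [x, y, z, w].
In Python, from station import env gives the robot as it stands. The module is installed in compiled form; this text tells all that it offers.
- The arm moves only by the tool play_rows, never from a script. Its argument "increments" is a list of rows, each an object of numbers: "x", "y", "z": the shift along the tool's x, y, z in units of 1 m (1.0 is 1 m); "wx", "wy", "wz": the turn, a rotation vector about the tool's x, y, z in units of 360 degrees (1.0 is 360 degrees); "gripper": the finger opening in mm, from 0 to 87.8. A call has exactly 8 rows; each row is the pose to reach, as a shift and turn from the pose commanded when the call began, along the tool's axes at that moment, turning the shorter way round; what a row does not reach only later rows make up. A row lasts 1/8 s, in which the tool goes at most 62.5 mm and 10.7 degrees, less where a joint would pass 70% of its speed; a pose out of reach is approached as far as the arm can. A call with a number of a shift or a turn outside -1 to 1 is refused whole. A call with a gripper value outside its range is refused whole. The fingers move at their own pace and stop on an object; "grip_force" is the grip in N (left out, the last holds). Time passes only in rows, so rows that repeat a pose let the fingers close, or fill a call up. It gives the time, the measured TCP pose, the force, the opening and the grip force at its end, in the units of the state.
- env.sense(): the state, without advancing time (a new reading comes with each control period).
- env.read_camera(name): name is "side" or "top" or "wrist"; returns (picture, depth): 420x560x3 uint8, blue, green, red; 420x560 float32, mm along the optical axis (not along the pixel's ray), 0 where there is no reading.
- env.camera_model(name): a dict with "fx", "fy", "cx", "cy" (pixels), "k1" (the pictures are not rectified: a ray, as slopes to the right and down, at radius r is drawn at 1 + k1 r^2 times it, then the intrinsics apply), "R" (3x3) and "t" (3): a world point X has camera coordinates R X + t. Camera axes: x right, y down, z forward; pixel columns grow to the right and rows downward; lengths in mm; the calibration is good to about 2 mm. A picture is of the moment at which its call begins: read the wrist's pose just before it. camera_model takes no time and is no camera call; for the wrist camera it gives the pose at the moment of the call.
- env.close_job(): hands the job in; it is judged then, once.
The state is a dict: "clock": time; "joint_pos": joint angles; "qvel": joint speeds; "effort": joint torques, N m; "eef_pos": TCP position; "tcp_rot": TCP orientation; "ft_force": force on the tool from outside, world axes, zero at the start; "ft_torque": the same for the moment, N m; "opening": finger opening in mm; "finger_force": force on a finger pad.
Only numpy, scipy, OpenCV 4.12 (cv2) and the standard library are available. Lean on these libraries where they do the work, as an engineer would, in place of code of your own. Each camera call takes 0.05 s, during which the arm holds its last target. There are 200 camera calls.

TASK

Lay the opened handset flat in the pocket of the metal cradle, board upward and either way round, and let go of it. Then pick up the orange wedge by its tab, slide it thin end first along the floor of the cradle's groove from the open mouth, under the handset, until the handset's end at the mouth has just lifted clear of the cradle by a few millimetres (about 5 mm) while the other end still rests on it, and stop there. Finish while still holding the wedge in place, touching the handset with nothing but the wedge, and leave the tape roll, the jar and the dish where they are.

Things in the scene. Friction and masses are not known exactly. Their poses are not given: they have to be found in the camera images.
- cradle: aluminium cradle with black lips, 150 x 68 mm, fixed. Origin at worktop level under the centre of its pocket; x runs along pocket and groove, away from the groove's mouth. A groove 28 mm wide along x parts the pocket's floor into two strips (14 to 34 mm either side of the middle); it is open at x = -88 mm (the mouth) and closed by the far stop at x = +55 mm
- pocket (a point): centre of the pocket at its floor, 16 mm above the worktop; axes as the cradle's. Pocket 110 mm long (x -55 to 55), 54 mm wide, lips 5 mm high: a stop across the far end (x = 55 to 62), a lug either side of the groove at the near end (x = -60 to -55), side lips only in the last 19 mm at the corners; the 72 mm gap amid each side leaves room for fingers
- groove_mouth (a point): middle of the groove's floor at its open mouth, 88 mm from the pocket's centre on the cradle's -x side; the groove's floor is 6 mm above the worktop, 10 mm below the pocket's floor; axes as the cradle's
- handset: opened mobile handset with pale rim and green board, 104 x 47 x 8 mm, about 0.05 kg, a rigid flat block to be taken across its 47 mm width; lies board upward on the worktop. Origin at the centre of its underside, x along its length
- handset_end_a (a point): middle of the lower edge of the handset's +x end (52 mm from its origin)
- handset_end_b (a point): middle of the lower edge of the handset's -x end
- wedge: orange plastic wedge, 100 mm long, 22 mm wide, 0.08 kg, standing on its flat underside. Origin at the centre of its underside; x points to the thin end. 4 mm thick at the thin end (x = 50 mm), it thickens by 1 mm every 4 mm to 20 mm at x = -14 mm, then stays 20 mm to its blunt end at x = -50 mm. A tab to hold it by stands on the thick part
- wedge_tip (a point): middle of the lower edge of the wedge's thin end. In the groove, the wedge begins to lift the handset when this is 24 mm past the handset's near end, then by 1 mm for every further 4 mm; it first pushes the handset against the far stop
- wedge_grip (a point): centre of the wedge's tab, 32 mm behind the wedge's origin and 40 mm above its underside; the tab is 28 mm long in the wedge's x, 12 mm thick in y, and rises from 20 to 53 mm above the underside
- masking_tape: roll of yellowish masking tape, 48 mm across, 18 mm high; bystander; origin at the centre of its underside
- screw_jar: small amber jar with cream cap, 40 mm across, 48 mm high; bystander; origin at the centre of its underside
- petri_dish: pale blue-grey round dish, 84 mm across, 16 mm high; bystander; origin at the centre of its underside
Not all that is in view belongs to the job. Of the things that look like the wedge, the middle-sized one is meant.

How it is judged:
By the outcome, as a careful person would: the job done as asked, in the order asked, and still so for the second after the job is handed in, while the arm keeps its last pose, push and grip.
It also fails if it takes over 59 s, if anything falls off the work surface, if the arm or the gripper's body presses on something with over 40 N, if the wrist force passes 120 N, or if a joint passes its speed limit or range.

## Working session

There is one attempt and no reset: what is moved stays moved. The work goes in short steps, Python scripts to look and compute and a tool call to move; the robot and the scene stay as the last step left them, time stands still between calls to the robot, and variables do not carry over. Pictures are saved under pics/ and viewed, at most 10 in all, crops included, and the job is handed in when it is done.

Besides the shell and the picture viewer there is one more tool, called after "Call:" as name(argument=value, ...) on one line, values as JSON. play_rows: Moves the arm, as the interface text tells. Shifts and turns lie within -1 to 1; 1 stands for 1 m of shift or 360 degrees of turn. Its arguments: {"type":"object","properties":{"increments":{"type":"array","items":{"type":"object","properties":{"x":{"type":"number","minimum":-1,"maximum":1},"y":{"type":"number","minimum":-1,"maximum":1},"z":{"type":"number","minimum":-1,"maximum":1},"wx":{"type":"number","minimum":-1,"maximum":1},"wy":{"type":"number","minimum":-1,"maximum":1},"wz":{"type":"number","minimum":-1,"maximum":1},"gripper":{"type":"number"}}}},"grip_force":{"type":"number"}},"required":["increments"]}

```bash
mkdir -p pics
cat > h.py <<'E'
import numpy as np, cv2
from station import env
from scipy.spatial.transform import Rotation as Ro
def pts(m,uv):  # undistorted slopes
    K=np.array([[m['fx'],0,m['cx']],[0,m['fy'],m['cy']],[0,0,1.]])
    return cv2.undistortPoints(np.array(uv,float).reshape(-1,1,2),K,np.array([m['k1'],0,0,0.])).reshape(-1,2)
def onplane(m,uv,z):
    s=pts(m,uv); R=np.array(m['R']);t=np.array(m['t'])
    d=np.c_[s,np.ones(len(s))]@R; c=-R.T@t
    return c+d*((z-c[2])/d[:,2])[:,None]
def cloud(m,depth):
    v,u=np.mgrid[:depth.shape[0],:depth.shape[1]]
    s=pts(m,np.c_[u.ravel(),v.ravel()]); z=depth.ravel()
    P=(np.c_[s,np.ones(len(s))]*z[:,None]-np.array(m['t']))@np.array(m['R'])
    P[z<=0]=np.nan
    return P.reshape(*depth.shape,3)
def shot(name,save=None):
    m=env.camera_model(name); im,d=env.read_camera(name)
    if save: cv2.imwrite('pics/%s.png'%save,im)
    np.savez('/tmp/%s.npz'%(save or name),im=im,d=d,**{k:np.array(v) for k,v in m.items()})
    return m,im,d
E
python3 - <<'E'
from h import *
s=env.sense();print(s)
print(env.finger_overhang)
a=shot('top','top0');b=shot('side','side0')
im=np.hstack([a[1],b[1]])
E
```

```text
{'clock': 0.0, 'joint_pos': array([ 1.13402137e+00,  4.23848113e-01,  1.63069827e+00, -3.58204845e-07,
        1.08861463e+00, -1.89686174e-02]), 'qvel': array([ 0.00121623,  0.00051333,  0.00055008,  0.00164985,  0.00173523,
       -0.0003218 ]), 'effort': array([-3.65057705e-03, -5.44629371e+01, -2.73663533e+01,  6.41296967e-02,
        2.30082963e-02, -8.49403023e-05]), 'eef_pos': array([253.32067469, 570.75160367, 229.89390722]), 'tcp_rot': array([ 2.07386893e-01,  9.78258688e-01, -7.63945634e-04, -1.76995850e-04]), 'ft_force': array([-0.4345698 ,  0.18499559, -0.55390837]), 'ft_torque': array([-0.00177396, -0.0251651 , -0.04218502]), 'finger_force': 0.0, 'opening': 87.90903856010688}
8.0
```

View pics/top0.png

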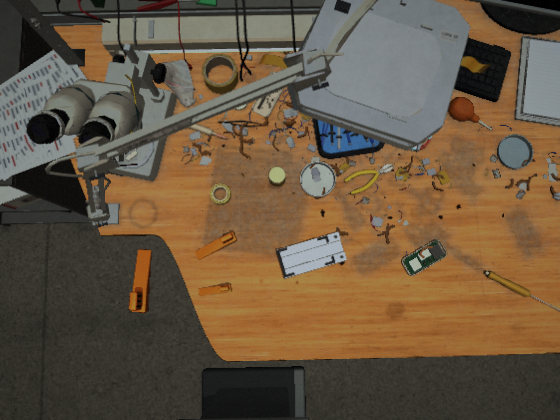

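View pics/side0.png

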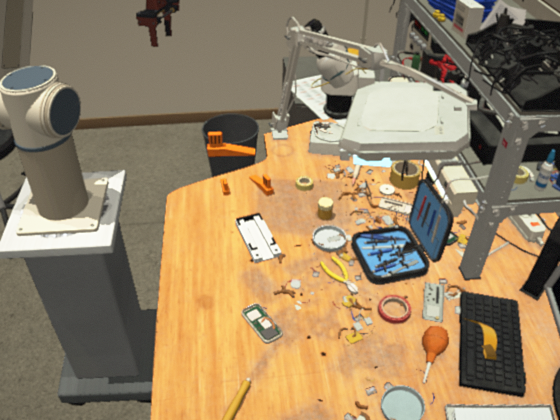

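The top view shows three wedge-like things: a large one at (140,282), a middle one at (215,245) and a small one at (215,289). At about 0.44 px/mm, the middle one is about 43 px, or 100 mm, so it fits. The handset is at (424,257) and the cradle at (312,254). The tape (220,194), jar (277,176) and dish (515,152) or (317,180) stand to the rear. I'll confirm with an enlarged crop.

Run:
```python
from h import *
f=np.load('/tmp/top0.npz');im,d=f['im'],f['d'];P=cloud(f,d)
c=im[215:315,120:460]
cv2.imwrite('pics/crop1.png',cv2.resize(im[220:310,185:355],None,fx=4.6,fy=4.6,interpolation=cv2.INTER_CUBIC))
hsv=cv2.cvtColor(im,cv2.COLOR_BGR2HSV)
def comp(mask,name,mn=40):
    n,l,st,ce=cv2.connectedComponentsWithStats(mask.astype(np.uint8))
    for i in range(1,n):
        if st[i,4]>mn:
            q=P[l==i]; print(name,ce[i].round(0),st[i,4],'xyz med',np.nanmedian(q,0).round(0),'zmax',np.nanpercentile(q[:,2],98).round(0))
            r=cv2.minAreaRect(q[~np.isnan(q[:,0]),:2].astype(np.float32));print('   rect',np.round(r[0]),np.round(r[1]),round(r[2],1))
H,S,V=cv2.split(hsv)
box=np.zeros(H.shape,bool);box[225:320,120:460]=1
comp((H>5)&(H<16)&(S>215)&(V>150)&box,'orange')
comp((S<60)&(V>150)&box,'white')
comp((H>35)&(H<90)&(S>60)&box,'green',20)
print('table z',np.nanmedian(P[320:340,300:400,2]))
```

```text
orange [144. 254.] 47 xyz med [523. 211.   9.] zmax 13.0
   rect [523. 210.] [21. 27.] 1.6
white [312. 254.] 1545 xyz med [ 516. -174.   13.] zmax 20.0
   rect [ 516. -177.] [ 67. 142.] 15.5
white [425. 254.] 62 xyz med [ 511. -437.    6.] zmax 9.0
   rect [ 512. -436.] [15. 27.] 29.6
white [415. 264.] 99 xyz med [ 489. -413.    6.] zmax 11.0
   rect [ 489. -412.] [25. 22.] 27.3
green [433. 243.] 23 xyz med [ 535. -459.    3.] zmax 8.0
   rect [ 535. -458.] [ 6. 22.] 27.9
green [417. 261.] 208 xyz med [ 496. -417.    4.] zmax 8.0
   rect [ 498. -423.] [38. 68.] 27.8
table z 0.014066600780419585
```

View pics/crop1.png

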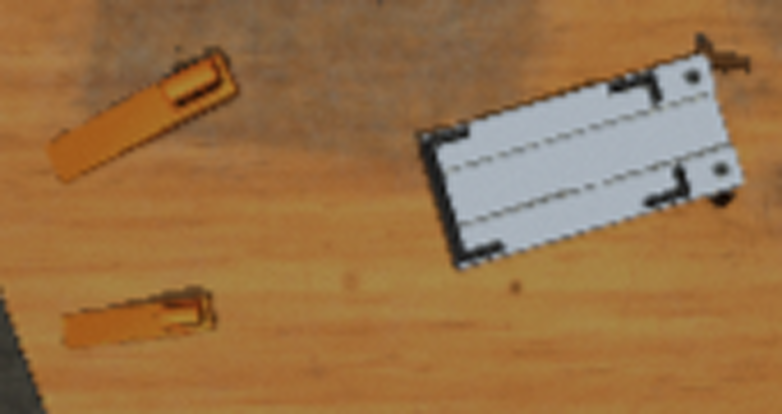

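The crop confirms it. The middle-sized wedge is at (215,245), with its tab at the right and its thin end to the left, at crop (60,160). The cradle's black far stop is at the left, at crop (445,200), and its open mouth is at the right, at crop (725,120). Next I'll go above the handset.

```bash
cat >> h.py <<'E'
def go(x,y,z,yawy):
    """row numbers to bring TCP to x,y,z with tool y at world angle yawy (deg, mod 180), pointing down"""
    s=env.sense(); R=Ro.from_quat(s['tcp_rot']).as_matrix()
    p=R.T@(np.array([x,y,z])-s['eef_pos'])/1000
    best=None
    for a in (yawy,yawy+180):
        a=np.radians(a); Y=np.array([np.cos(a),np.sin(a),0]);Z=np.array([0,0,-1.]);X=np.cross(Y,Z)
        w=Ro.from_matrix(R.T@np.c_[X,Y,Z]).as_rotvec()/2/np.pi
        if best is None or np.linalg.norm(w)<np.linalg.norm(best): best=w
    print('row xyz',p.round(4),'w',best.round(4))
def state():
    s=env.sense();R=Ro.from_quat(s['tcp_rot']).as_matrix()
    print('t',s['clock'],'tcp',s['eef_pos'].round(1),'yawy',round(np.degrees(np.arctan2(R[1,1],R[0,1])),1),'z',R[:,2].round(3),'F',s['ft_force'].round(1),'open',round(s['opening'],1),'ff',s['finger_force'],'q',s['joint_pos'].round(2))
E
python3 - <<'E'
from h import *
state()
m=env.camera_model('wrist');s=env.sense();R=Ro.from_quat(s['tcp_rot']).as_matrix()
c=-np.array(m['R']).T@np.array(m['t']);print('cam in tool',R.T@(c-s['eef_pos']),'axes(tool)\n',(R.T@np.array(m['R']).T).round(2),m['fx'],m['k1'])
go(505,-433,200,32)
f=np.load('/tmp/top0.npz');P=cloud(f,f['d'])
# anything tall between
z=P[...,2];
for y0 in range(-500,600,100):
    k=(P[...,0]>200)&(P[...,0]<620)&(P[...,1]>y0)&(P[...,1]<y0+100); print(y0,np.nanmax(z[k]) if k.any() else None)
E
```

```text
t 0.1 tcp [253.4 570.8 230. ] yawy 66.1 z [-0.001 -0.001 -1.   ] F [-0.1 -0.2  0.2] open 88.0 ff 0.0 q [ 1.13  0.42  1.63 -0.    1.09 -0.02]
cam in tool [  71.33500402   -1.45850636 -154.52165491] axes(tool)
 [[-0.   -0.97 -0.26]
 [ 1.   -0.    0.  ]
 [-0.   -0.26  0.97]] 322.966111761752 -0.03998633812922748
row xyz [-0.6372 -0.8154  0.031 ] w [-0.0002  0.0001  0.0946]
-500 15.246976360582535
-400 12.304982441291518
-300 27.81087383441106
-200 28.633833481172303
-100 24.039476943009415
0 57.44335230571471
100 374.1165683080599
200 374.9805167354323
300 101.95721123069981
400 -732.7432479202336
500 -730.1600379838875
```

Call:
play_rows(increments=[{"x":-0.037,"y":-0.048,"z":0,"wz":0.01,"gripper":87},{"x":-0.075,"y":-0.096,"z":0,"wz":0.02,"gripper":87},{"x":-0.112,"y":-0.144,"z":0,"wz":0.03,"gripper":87},{"x":-0.15,"y":-0.192,"z":0,"wz":0.04,"gripper":87},{"x":-0.187,"y":-0.24,"z":0,"wz":0.05,"gripper":87},{"x":-0.225,"y":-0.288,"z":0,"wz":0.06,"gripper":87},{"x":-0.262,"y":-0.336,"z":0,"wz":0.07,"gripper":87},{"x":-0.3,"y":-0.384,"z":0,"wz":0.08,"gripper":87}])

```text
invalid input at $.increments[0]: expected keys x, y, z, wx, wy, wz, gripper
```

Run:
```python
from h import *
state();go(505,-433,200,32)
```

```text
t 0.1 tcp [253.4 570.8 230. ] yawy 66.1 z [-0.001 -0.001 -1.   ] F [-0.1 -0.2  0.2] open 88.0 ff 0.0 q [ 1.13  0.42  1.63 -0.    1.09 -0.02]
row xyz [-0.6372 -0.8154  0.031 ] w [-0.0002  0.0001  0.0946]
```

Call:
play_rows(increments=[{"x":-0.037,"y":-0.048,"z":0,"wx":0,"wy":0,"wz":0.01,"gripper":87},{"x":-0.075,"y":-0.096,"z":0,"wx":0,"wy":0,"wz":0.02,"gripper":87},{"x":-0.112,"y":-0.144,"z":0,"wx":0,"wy":0,"wz":0.03,"gripper":87},{"x":-0.15,"y":-0.192,"z":0,"wx":0,"wy":0,"wz":0.04,"gripper":87},{"x":-0.187,"y":-0.24,"z":0,"wx":0,"wy":0,"wz":0.05,"gripper":87},{"x":-0.225,"y":-0.288,"z":0,"wx":0,"wy":0,"wz":0.06,"gripper":87},{"x":-0.262,"y":-0.336,"z":0,"wx":0,"wy":0,"wz":0.07,"gripper":87},{"x":-0.3,"y":-0.384,"z":0,"wx":0,"wy":0,"wz":0.08,"gripper":87}])

```text
clock: 1.1
eef_pos: [372.0, 96.7, 230.8]
tcp_rot: [0.445, 0.896, 0.0, 0.0]
ft_force: [1.2, 0.3, 0.2]
opening: 87.3
finger_force: 0.0
```

Run:
```python
from h import *
state();go(505,-433,200,32)
```

```text
t 1.1 tcp [372.   96.7 230.8] yawy 37.2 z [ 0.001  0.    -1.   ] F [1.2 0.3 0.2] open 87.3 ff 0.0 q [ 0.22  0.06  2.13 -0.    0.96 -0.43]
row xyz [-0.5025 -0.2141  0.0308] w [0.0001 0.     0.0144]
```

Call:
play_rows(increments=[{"x":-0.056,"y":-0.024,"z":0.003,"wx":0,"wy":0,"wz":0.002,"gripper":87},{"x":-0.112,"y":-0.048,"z":0.006,"wx":0,"wy":0,"wz":0.004,"gripper":87},{"x":-0.168,"y":-0.072,"z":0.01,"wx":0,"wy":0,"wz":0.006,"gripper":87},{"x":-0.224,"y":-0.096,"z":0.015,"wx":0,"wy":0,"wz":0.008,"gripper":87},{"x":-0.28,"y":-0.12,"z":0.02,"wx":0,"wy":0,"wz":0.01,"gripper":87},{"x":-0.336,"y":-0.144,"z":0.024,"wx":0,"wy":0,"wz":0.012,"gripper":87},{"x":-0.392,"y":-0.167,"z":0.028,"wx":0,"wy":0,"wz":0.0144,"gripper":87},{"x":-0.448,"y":-0.19,"z":0.03,"wx":0,"wy":0,"wz":0.0144,"gripper":87}])

```text
clock: 2.1
eef_pos: [491.9, -374.9, 200.0]
tcp_rot: [0.484, 0.875, 0.0, -0.0]
ft_force: [0.9, 0.6, 0.8]
opening: 87.0
finger_force: 0.0
```

Run:
```python
from h import *
state();go(505,-433,150,32)
m,im,d=shot('wrist','w1')
P=cloud(m,d);hsv=cv2.cvtColor(im,cv2.COLOR_BGR2HSV)
k=((P[...,2]>4)&(P[...,2]<14)&(abs(P[...,0]-505)<90)&(abs(P[...,1]+433)<90)).astype(np.uint8)
n,l,st,ce=cv2.connectedComponentsWithStats(k)
for i in range(1,n):
    if st[i,4]>300:
        q=P[l==i]
        print(ce[i],st[i,4],cv2.minAreaRect(q[:,:2].astype(np.float32)),np.median(q[:,2]))
```

```text
t 2.1 tcp [ 491.9 -374.9  200. ] yawy 32.0 z [-0.001  0.001 -1.   ] F [0.9 0.6 0.8] open 87.0 ff 0.0 q [-0.67  0.45  1.67  0.    1.03 -1.23]
row xyz [-0.0562 -0.0197  0.05  ] w [-0.     -0.0001  0.0001]
[259.91224105 237.90809793] 2655 ((503.2220153808594, -434.9014892578125), (49.88663864135742, 104.5550537109375), 26.395437240600586) 6.439295467776223
[343.75801749 207.50437318] 343 ((561.1412353515625, -353.85919189453125), (20.716846466064453, 48.260684967041016), 71.64743041992188) 6.445003636141154
```

View pics/w1.png

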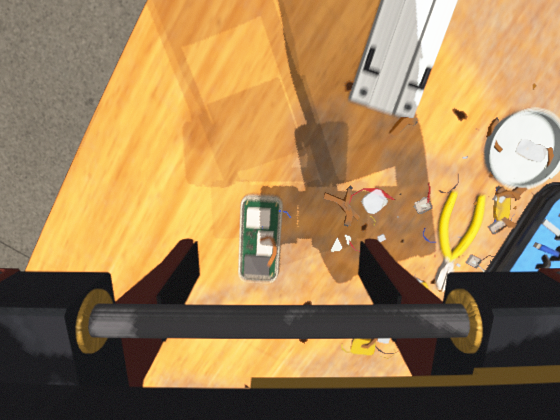

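The wrist view shows the handset at (260,238), board upward, and the cradle's mouth end at the top right near (385,90). I'll move closer over the handset.

Call:
play_rows(increments=[{"x":-0.03,"y":-0.01,"z":0.03,"wx":0,"wy":0,"wz":0.004,"gripper":87},{"x":-0.057,"y":-0.021,"z":0.06,"wx":0,"wy":0,"wz":0.008,"gripper":87},{"x":-0.057,"y":-0.021,"z":0.08,"wx":0,"wy":0,"wz":0.008,"gripper":87},{"x":-0.057,"y":-0.021,"z":0.08,"wx":0,"wy":0,"wz":0.008,"gripper":87},{"x":-0.057,"y":-0.021,"z":0.08,"wx":0,"wy":0,"wz":0.008,"gripper":87},{"x":-0.057,"y":-0.021,"z":0.08,"wx":0,"wy":0,"wz":0.008,"gripper":87},{"x":-0.057,"y":-0.021,"z":0.08,"wx":0,"wy":0,"wz":0.008,"gripper":87},{"x":-0.057,"y":-0.021,"z":0.08,"wx":0,"wy":0,"wz":0.008,"gripper":87}])

```text
clock: 3.15
eef_pos: [504.7, -432.5, 121.3]
tcp_rot: [0.506, 0.863, -0.0, 0.0]
ft_force: [-0.7, -0.8, 1.1]
opening: 87.1
finger_force: 0.0
```

Run:
```python
from h import *
state()
m,im,d=shot('wrist','w2')
P=cloud(m,d)
k=((P[...,2]>3.5)&(P[...,2]<14)&(abs(P[...,0]-505)<75)&(abs(P[...,1]+433)<75)).astype(np.uint8)
k=cv2.morphologyEx(k,cv2.MORPH_OPEN,np.ones((5,5)))
n,l,st,ce=cv2.connectedComponentsWithStats(k)
for i in range(1,n):
    if st[i,4]>300:
        q=P[l==i][:,:2]
        w,v=np.linalg.eigh(np.cov((q-q.mean(0)).T))
        print(ce[i],st[i],cv2.minAreaRect(q.astype(np.float32)),'pca width angle',np.degrees(np.arctan2(v[1,0],v[0,0]))%180,q.mean(0))
c=im.copy();c[k>0]=(c[k>0]*.5+np.array([0,0,127])).astype(np.uint8)
cv2.imwrite('pics/w2m.png',c)
```

```text
t 3.15 tcp [ 504.7 -432.5  121.3] yawy 29.2 z [ 0.001 -0.001 -1.   ] F [-0.7 -0.8  1.1] open 87.1 ff 0.0 q [-0.73  0.61  1.6  -0.    0.93 -1.24]
[274.66986155 177.37699681] [257 160  41  34 939] ((489.4805908203125, -412.1449890136719), (32.929466247558594, 28.50107192993164), 19.866031646728516) pca width angle 141.10511944307984 [ 488.10998943 -412.24409256]
[277.82941176 228.58235294] [ 255  196   45   62 2040] ((511.70654296875, -450.5455627441406), (37.864051818847656, 56.852684020996094), 24.660200119018555) pca width angle 14.923149434460868 [ 512.50656414 -450.58938262]
```

View pics/w2m.png

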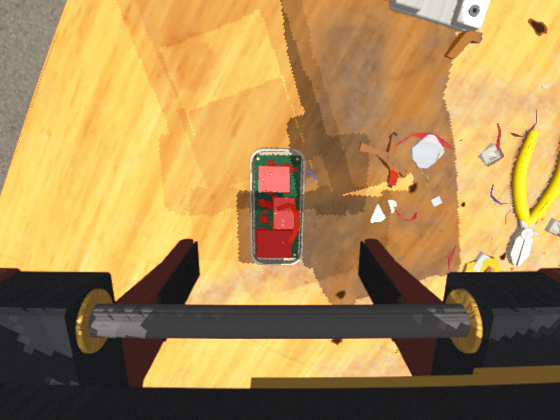

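The handset's rim spans about (251–304, 150–263) in the picture and is almost aligned with the image columns. I'll turn these outline points into positions.

Run:
```python
from h import *
f=np.load('/tmp/w2.npz');im=f['im'].copy()
# edge refine: gradient along rows in left/right windows
g=cv2.GaussianBlur(cv2.cvtColor(im,cv2.COLOR_BGR2HSV),(3,3),0)[...,1].astype(float)
L=[];Rr=[]
for v in range(165,252,6):
    r=np.gradient(g[v]);a=243+np.argmax(-r[243:262][::1]);b=293+np.argmax(r[293:313]);L.append((a,v));Rr.append((b,v))
print(L[::3],Rr[::3])
W=[onplane(f,e,7) for e in (L,Rr)]
for w in W:
    l=cv2.fitLine(w[:,:2].astype(np.float32),cv2.DIST_HUBER,0,.01,.01).ravel();print('dir',np.degrees(np.arctan2(l[1],l[0]))%180,l[2:])
w=np.median(W[0],0)-np.median(W[1],0);print('width',w)
print(onplane(f,[(277,150),(277,263)],7),onplane(f,[(277,150),(277,263)],7).mean(0))
cv2.imwrite('pics/w2c.png',cv2.resize(im[140:275,235:320],None,fx=4.4,fy=4.4,interpolation=cv2.INTER_CUBIC))
```

```text
[(np.int64(249), 165), (np.int64(249), 183), (np.int64(249), 201), (np.int64(249), 219), (np.int64(249), 237)] [(np.int64(306), 165), (np.int64(305), 183), (np.int64(304), 201), (np.int64(294), 219), (np.int64(303), 237)]
dir 117.84648 [ 477.33997 -437.98578]
dir 117.54544 [ 520.5494  -419.33124]
width [-38.63091004 -23.07160896   0.        ]
[[ 478.64601067 -391.20614587    7.        ]
 [ 527.65806174 -479.18471057    7.        ]] [ 503.15203621 -435.19542822    7.        ]
```

View pics/w2c.png

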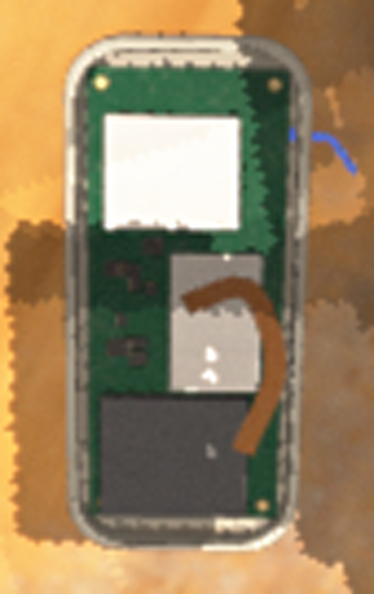

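Run:
```python
from h import *
go(503.2,-435.3,10,27.7)
```

```text
row xyz [-0.0017 -0.0027  0.1111] w [0.     0.0001 0.0042]
```

Call:
play_rows(increments=[{"x":-0.0017,"y":-0.0027,"z":0.04,"wx":0,"wy":0,"wz":0.0042,"gripper":87},{"x":-0.0017,"y":-0.0027,"z":0.075,"wx":0,"wy":0,"wz":0.0042,"gripper":87},{"x":-0.0017,"y":-0.0027,"z":0.1,"wx":0,"wy":0,"wz":0.0042,"gripper":87},{"x":-0.0017,"y":-0.0027,"z":0.111,"wx":0,"wy":0,"wz":0.0042,"gripper":87},{"x":-0.0017,"y":-0.0027,"z":0.111,"wx":0,"wy":0,"wz":0.0042,"gripper":60},{"x":-0.0017,"y":-0.0027,"z":0.111,"wx":0,"wy":0,"wz":0.0042,"gripper":40},{"x":-0.0017,"y":-0.0027,"z":0.111,"wx":0,"wy":0,"wz":0.0042,"gripper":40},{"x":-0.0017,"y":-0.0027,"z":0.111,"wx":0,"wy":0,"wz":0.0042,"gripper":40}], grip_force=15)

```text
clock: 4.2
eef_pos: [503.1, -435.4, 10.1]
tcp_rot: [0.517, 0.856, -0.0, 0.0]
ft_force: [-0.9, 0.4, -0.3]
opening: 50.6
finger_force: 0.0
```

Run:
```python
from h import *
state()
```

```text
t 4.2 tcp [ 503.1 -435.4   10.1] yawy 27.7 z [ 0. -0. -1.] F [-0.9  0.4 -0.3] open 50.6 ff 0.0 q [-0.73  0.77  1.62  0.    0.75 -1.21]
```

Call:
play_rows(increments=[{"x":0,"y":0,"z":0,"wx":0,"wy":0,"wz":0,"gripper":40},{"x":0,"y":0,"z":0,"wx":0,"wy":0,"wz":0,"gripper":40},{"x":0,"y":0,"z":0,"wx":0,"wy":0,"wz":0,"gripper":40},{"x":0,"y":0,"z":-0.02,"wx":0,"wy":0,"wz":0,"gripper":40},{"x":0,"y":0,"z":-0.05,"wx":0,"wy":0,"wz":0,"gripper":40},{"x":0,"y":0,"z":-0.08,"wx":0,"wy":0,"wz":0,"gripper":40},{"x":0,"y":0,"z":-0.11,"wx":0,"wy":0,"wz":0,"gripper":40},{"x":0,"y":0,"z":-0.11,"wx":0,"wy":0,"wz":0,"gripper":40}])

```text
clock: 5.2
eef_pos: [504.3, -436.6, 123.1]
tcp_rot: [0.517, 0.856, -0.001, 0.003]
ft_force: [1.1, 0.3, -1.1]
opening: 46.6
finger_force: 15.0
```

Run:
```python
from h import *
state()
go(541,-265,120,15.5)
```

```text
t 5.2 tcp [ 504.3 -436.6  123.1] yawy 27.7 z [ 0.004 -0.004 -1.   ] F [ 1.1  0.3 -1.1] open 46.6 ff 14.991147369146347 q [-0.73  0.61  1.6  -0.    0.93 -1.21]
row xyz [0.1349 0.1122 0.0026] w [0.0004 0.0008 0.0339]
```

Call:
play_rows(increments=[{"x":0.034,"y":0.028,"z":0,"wx":0,"wy":0,"wz":0.0085,"gripper":40},{"x":0.068,"y":0.056,"z":0,"wx":0,"wy":0,"wz":0.017,"gripper":40},{"x":0.102,"y":0.084,"z":0,"wx":0,"wy":0,"wz":0.0255,"gripper":40},{"x":0.125,"y":0.104,"z":0,"wx":0,"wy":0,"wz":0.034,"gripper":40},{"x":0.135,"y":0.112,"z":0,"wx":0,"wy":0,"wz":0.034,"gripper":40},{"x":0.135,"y":0.112,"z":0,"wx":0,"wy":0,"wz":0.034,"gripper":40},{"x":0.135,"y":0.112,"z":0,"wx":0,"wy":0,"wz":0.034,"gripper":40},{"x":0.135,"y":0.112,"z":0,"wx":0,"wy":0,"wz":0.034,"gripper":40}])

```text
clock: 6.2
eef_pos: [539.2, -264.8, 119.6]
tcp_rot: [0.606, 0.795, -0.0, 0.0]
ft_force: [0.6, -0.0, -1.1]
opening: 46.7
finger_force: 15.0
```

Run:
```python
from h import *
state()
m,im,d=shot('wrist','w3')
```

```text
t 6.2 tcp [ 539.2 -264.8  119.6] yawy 15.4 z [ 0. -0. -1.] F [ 0.6 -0.  -1.1] open 46.7 ff 14.99123364686966 q [-0.48  0.53  1.75 -0.    0.86 -0.74]
```

View pics/w3.png

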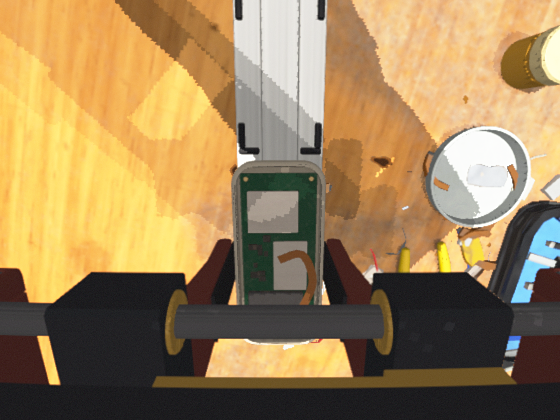

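The held handset (232–326, 160–340) is in line with the cradle. The two near lugs show as black Ls at (248,140) and (312,138). I'll measure the lugs, the cradle edges and the handset's front end.

Run:
```python
from h import *
f=np.load('/tmp/w3.npz');im=f['im']
g=cv2.cvtColor(im,cv2.COLOR_BGR2GRAY)
k=(g<45).astype(np.uint8)[:158,228:335]
n,l,st,ce=cv2.connectedComponentsWithStats(k)
t=np.array([539.2,-264.8]);a=np.radians(105.4);X=np.array([np.cos(a),np.sin(a)]);Y=np.array([-X[1],X[0]])
loc=lambda w:((w[:,:2]-t)@np.c_[X,Y]).round(1)   # tool-aligned frame, y to left of X
for i in range(1,n):
    if st[i,4]>30:
        x,y,w,h=st[i,:4];x+=228;print(st[i],x,y,'corners loc z21',loc(onplane(f,[(x-.5,y-.5),(x+w-.5,y-.5),(x-.5,y+h-.5),(x+w-.5,y+h-.5)],21)).tolist())
        ys,xs=np.nonzero(l==i)
        b=[(xs[ys==r].min()+228,r) for r in range(y,y+h,3)],[(xs[ys==r].max()+228,r) for r in range(y,y+h,3)]
        print(b)
# cradle edges (silver vs wood) by saturation, groove lines
hs=cv2.cvtColor(im,cv2.COLOR_BGR2HSV)[...,1]
for v in (40,60,80,100,115):
    m=np.nonzero(hs[v,200:360]<45)[0]+200;m=m[(m>228)&(m<332)];e=loc(onplane(f,[(m.min()-.5,v),(m.max()+.5,v)],16));print('edge',v,m.min(),m.max(),e.tolist(),'mid',e.mean(0))
print('handset end',loc(onplane(f,[(278,160),(234,200),(324,200),(233,230),(323,230)],117)))
c=cv2.resize(im[0:180,225:335],None,fx=3.3,fy=3.3,interpolation=cv2.INTER_CUBIC);cv2.imwrite('pics/w3c.png',c)
```

```text
[ 8  0  6 19 36] 236 0 corners loc z21 [[154.7, 31.4], [154.7, 27.2], [142.4, 31.8], [142.4, 27.5]]
([(np.int64(236), 0), (np.int64(236), 3), (np.int64(236), 6), (np.int64(236), 9), (np.int64(236), 12), (np.int64(236), 15), (np.int64(237), 18)], [(np.int64(236), 0), (np.int64(237), 3), (np.int64(237), 6), (np.int64(236), 9), (np.int64(236), 12), (np.int64(240), 15), (np.int64(240), 18)])
[90  0  6 19 34] 318 0 corners loc z21 [[154.7, -26.1], [154.7, -30.3], [142.4, -26.4], [142.4, -30.7]]
([(np.int64(319), 0), (np.int64(319), 3), (np.int64(319), 6), (np.int64(319), 9), (np.int64(319), 12), (np.int64(318), 15), (np.int64(319), 18)], [(np.int64(319), 0), (np.int64(319), 3), (np.int64(319), 6), (np.int64(319), 9), (np.int64(319), 12), (np.int64(323), 15), (np.int64(322), 18)])
[ 11 124  20  30 207] 239 124 corners loc z21 [[69.8, 31.7], [69.7, 16.5], [47.1, 32.4], [47.1, 16.8]]
([(np.int64(239), 124), (np.int64(239), 127), (np.int64(239), 130), (np.int64(239), 133), (np.int64(239), 136), (np.int64(239), 139), (np.int64(239), 142), (np.int64(240), 145), (np.int64(241), 148), (np.int64(2
[... 501 characters left out ...]
int64(315), 145), (np.int64(302), 148), (np.int64(301), 151)], [(np.int64(319), 124), (np.int64(320), 127), (np.int64(320), 130), (np.int64(320), 133), (np.int64(320), 136), (np.int64(320), 139), (np.int64(319), 142), (np.int64(319), 145), (np.int64(319), 148), (np.int64(319), 151)])
edge 40 234 325 [[129.4, 34.2], [129.4, -33.2]] mid [129.4   0.5]
edge 60 235 325 [[115.7, 33.9], [115.7, -33.6]] mid [115.7    0.15]
edge 80 235 324 [[101.6, 34.4], [101.6, -33.3]] mid [101.6    0.55]
edge 100 236 323 [[87.2, 34.0], [87.2, -33.0]] mid [87.2  0.5]
edge 115 236 323 [[76.1, 34.4], [76.1, -33.4]] mid [76.1  0.5]
handset end [[ 52.7   1.6]
 [ 32.8  23.6]
 [ 32.8 -21.4]
 [ 17.   24.7]
 [ 17.  -21.5]]
```

View pics/w3c.png

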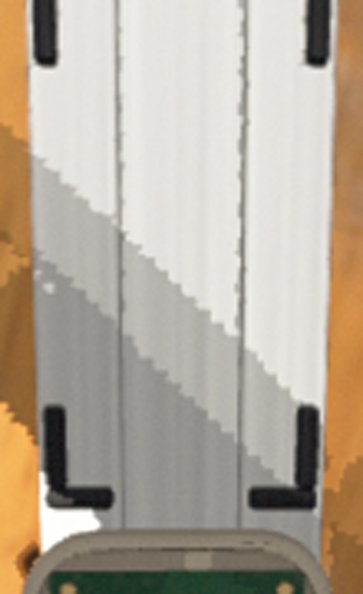

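Run:
```python
from h import *
t=np.array([539.2,-264.8]);a=np.radians(105.4);X=np.array([np.cos(a),np.sin(a)]);Y=np.array([-X[1],X[0]])
print('pocket',t+106.7*X+.5*Y)
p=t+106*X-.6*Y;print(p);go(*p,45,15.4)
```

```text
pocket [ 510.38311456 -162.06379843]
[ 511.62950879 -162.44655348]
row xyz [0.1059 0.0006 0.0746] w [ 0.  0. -0.]
```

Call:
play_rows(increments=[{"x":0.04,"y":0.0006,"z":0,"wx":0,"wy":0,"wz":0,"gripper":40},{"x":0.08,"y":0.0006,"z":0,"wx":0,"wy":0,"wz":0,"gripper":40},{"x":0.106,"y":0.0006,"z":0.01,"wx":0,"wy":0,"wz":0,"gripper":40},{"x":0.106,"y":0.0006,"z":0.04,"wx":0,"wy":0,"wz":0,"gripper":40},{"x":0.106,"y":0.0006,"z":0.07,"wx":0,"wy":0,"wz":0,"gripper":40},{"x":0.106,"y":0.0006,"z":0.0816,"wx":0,"wy":0,"wz":0,"gripper":40},{"x":0.106,"y":0.0006,"z":0.0816,"wx":0,"wy":0,"wz":0,"gripper":40},{"x":0.106,"y":0.0006,"z":0.0816,"wx":0,"wy":0,"wz":0,"gripper":40}])

```text
clock: 7.25
eef_pos: [512.4, -161.8, 38.9]
tcp_rot: [0.606, 0.796, 0.0, 0.001]
ft_force: [0.4, 1.0, -1.0]
opening: 47.0
finger_force: 15.0
```

Run:
```python
from h import *
state();go(511.6,-162.4,26.8,15.4)
m,im,d=shot('wrist','w4')
a=im[120:420,180:380]
m2,i2,d2=shot('side','s4');m3,i3,d3=shot('top','t4')
b=cv2.resize(i2[190:275,215:300],(400,400),interpolation=cv2.INTER_CUBIC)
a=cv2.resize(im[60:340,205:355],(300,560),interpolation=cv2.INTER_CUBIC)
c=np.zeros((560,700,3),np.uint8);c[:,:300]=a;c[:400,300:]=b
cv2.imwrite('pics/v4.png',c)
```

```text
t 7.25 tcp [ 512.4 -161.8   38.9] yawy 15.4 z [ 0.001 -0.    -1.   ] F [ 0.4  1.  -1. ] open 47.0 ff 14.991324841976166 q [-0.33  0.59  1.92  0.    0.62 -0.6 ]
row xyz [-0.0003 -0.0009  0.0121] w [0.0002 0.0001 0.0001]
```

View pics/v4.png

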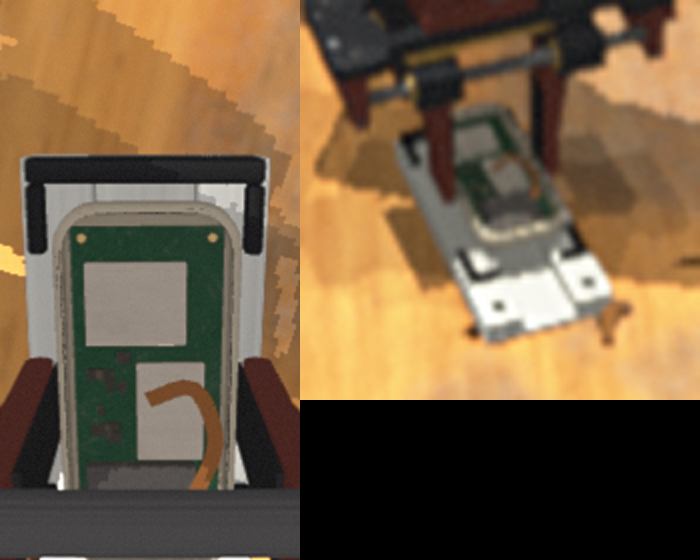

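The view shows the handset's front end at composite y≈203, just short of the far stop's inner edge at y≈184, and centred between the lips. I'll check the numbers.

Run:
```python
from h import *
f=np.load('/tmp/w4.npz')
t=np.array([512.4,-161.8]);a=np.radians(105.4);X=np.array([np.cos(a),np.sin(a)]);Y=np.array([-X[1],X[0]])
loc=lambda q,z:((onplane(f,[(205+x/2-.25,60+y/2-.25) for x,y in q],z)[:,:2]-t)@np.c_[X,Y]).round(1).tolist()
print('stop outer/inner',loc([(145,156),(145,184)],21))
print('lip outer/inner L,R',loc([(27,220),(46,220),(244,220),(264,220)],21))
print('lip near ends',loc([(37,253),(254,255)],21))
print('handset end',loc([(148,202)],36),'sides',loc([(56,250),(238,250),(57,330),(238,330),(60,450),(237,450)],36))
```

```text
stop outer/inner [[62.5, 2.0], [55.3, 2.0]]
lip outer/inner L,R [[45.7, 33.6], [45.7, 28.5], [45.7, -24.5], [45.7, -29.9]]
lip near ends [[36.8, 31.3], [36.2, -27.6]]
handset end [[52.2, 1.2]] sides [[40.4, 24.0], [40.4, -21.1], [19.6, 24.5], [19.6, -21.8], [-14.4, 25.0], [-14.4, -22.8]]
```

Call:
play_rows(increments=[{"x":0,"y":-0.0004,"z":0.004,"wx":0,"wy":0,"wz":0,"gripper":40},{"x":0,"y":-0.0004,"z":0.008,"wx":0,"wy":0,"wz":0,"gripper":40},{"x":0,"y":-0.0004,"z":0.01,"wx":0,"wy":0,"wz":0,"gripper":40},{"x":0,"y":-0.0004,"z":0.012,"wx":0,"wy":0,"wz":0,"gripper":40},{"x":0,"y":-0.0004,"z":0.012,"wx":0,"wy":0,"wz":0,"gripper":40},{"x":0,"y":-0.0004,"z":0.012,"wx":0,"wy":0,"wz":0,"gripper":40},{"x":0,"y":-0.0004,"z":0.012,"wx":0,"wy":0,"wz":0,"gripper":40},{"x":0,"y":-0.0004,"z":0.012,"wx":0,"wy":0,"wz":0,"gripper":40}])

```text
clock: 8.4
eef_pos: [511.3, -161.5, 26.0]
tcp_rot: [0.606, 0.796, -0.0, -0.0]
ft_force: [0.8, -0.4, -1.0]
opening: 47.0
finger_force: 15.0
```

No contact force yet. The handset's bottom is at about 16 mm, so I'll release it and retreat straight up.

Call:
play_rows(increments=[{"x":0,"y":0,"z":0,"wx":0,"wy":0,"wz":0,"gripper":55},{"x":0,"y":0,"z":0,"wx":0,"wy":0,"wz":0,"gripper":64},{"x":0,"y":0,"z":0,"wx":0,"wy":0,"wz":0,"gripper":64},{"x":0,"y":0,"z":0,"wx":0,"wy":0,"wz":0,"gripper":64},{"x":0,"y":0,"z":-0.01,"wx":0,"wy":0,"wz":0,"gripper":64},{"x":0,"y":0,"z":-0.04,"wx":0,"wy":0,"wz":0,"gripper":64},{"x":0,"y":0,"z":-0.08,"wx":0,"wy":0,"wz":0,"gripper":64},{"x":0,"y":0,"z":-0.125,"wx":0,"wy":0,"wz":0,"gripper":64}])

```text
clock: 9.4
eef_pos: [511.0, -161.4, 152.6]
tcp_rot: [0.606, 0.796, -0.0, -0.0]
ft_force: [0.5, 0.5, -0.1]
opening: 63.6
finger_force: 0.0
```

Run:
```python
from h import *
state()
m,im,d=shot('wrist','w5')
m,im,d=shot('top','t5');P=cloud(m,d)
hsv=cv2.cvtColor(im,cv2.COLOR_BGR2HSV)
H,S,V=cv2.split(hsv)
k=((H>4)&(H<18)&(S>190)).astype(np.uint8)[225:265,190:242]
n,l,st,ce=cv2.connectedComponentsWithStats(k)
for i in range(1,n):
    if st[i,4]>20: print(ce[i]+[190,225],st[i])
w=onplane(m,[(197,255),(219,244),(229,239),(235,237)],0);print(w.round(0))
print(onplane(m,[(227,240)],50).round(0),P[235:245:3,222:234:3,2].round(0))
f=np.load('/tmp/w5.npz');d=f['d'];Q=cloud(f,d)
# handset plane heights vs cradle
X=np.array([np.cos(np.radians(105.4)),np.sin(np.radians(105.4))]);
for s in(-45,-30,0,30,45):
    p=np.array([511.3,-161.5])+s*X
    k=(np.linalg.norm(Q[...,:2]-p,axis=-1)<8);print(s,k.sum(),np.nanmedian(Q[k][:,2]) if k.any() else None)
```

```text
t 9.4 tcp [ 511.  -161.4  152.6] yawy 15.4 z [-0.001  0.    -1.   ] F [ 0.5  0.5 -0.1] open 63.6 ff 0.0 q [-0.33  0.4   1.88 -0.    0.86 -0.6 ]
[214.75480769 245.68028846] [  5   7  42  28 416]
[[520.  89.   0.]
 [544.  38.   0.]
 [555.  14.   0.]
 [560.   1.   0.]]
[[548.  14.  50.]] [[-0. 51. 52. 51.]
 [55. 52. 49. 37.]
 [51. 32. 16. 22.]
 [18. 18.  9. -1.]]
-45 204 22.75102820938378
-30 219 23.2060668115157
0 234 21.910115437232857
30 2939 242.5236302427486
45 270 20.026006822223504
```

Run:
```python
from h import *
go(550,8,160,27)
```

```text
row xyz [ 0.1547  0.0799 -0.004 ] w [ 0.0011  0.0009 -0.0321]
```

Call:
play_rows(increments=[{"x":0.039,"y":0.02,"z":-0.004,"wx":0,"wy":0,"wz":-0.008,"gripper":64},{"x":0.078,"y":0.04,"z":-0.004,"wx":0,"wy":0,"wz":-0.016,"gripper":60},{"x":0.117,"y":0.06,"z":-0.004,"wx":0,"wy":0,"wz":-0.024,"gripper":60},{"x":0.145,"y":0.075,"z":-0.004,"wx":0,"wy":0,"wz":-0.032,"gripper":60},{"x":0.155,"y":0.08,"z":-0.004,"wx":0,"wy":0,"wz":-0.032,"gripper":60},{"x":0.155,"y":0.08,"z":-0.004,"wx":0,"wy":0,"wz":-0.032,"gripper":60},{"x":0.155,"y":0.08,"z":-0.004,"wx":0,"wy":0,"wz":-0.032,"gripper":60},{"x":0.155,"y":0.08,"z":-0.004,"wx":0,"wy":0,"wz":-0.032,"gripper":60}])

```text
clock: 10.5
eef_pos: [547.0, 8.2, 155.1]
tcp_rot: [0.523, 0.852, -0.0, -0.0]
ft_force: [-0.1, -0.3, -0.3]
opening: 60.0
finger_force: 0.0
```

Run:
```python
from h import *
state()
m,im,d=shot('wrist','w6');P=cloud(m,d)
H,S,V=cv2.split(cv2.cvtColor(im,cv2.COLOR_BGR2HSV))
near=(abs(P[...,0]-540)<80)&(abs(P[...,1]-40)<85)
for nm,k in (('tab',near&(P[...,2]>42)&(P[...,2]<62)),('body',near&(P[...,2]>3)&(P[...,2]<62)&(H<20)&(S>150))):
    k=cv2.morphologyEx(k.astype(np.uint8),cv2.MORPH_OPEN,np.ones((3,3)))
    n,l,st,ce=cv2.connectedComponentsWithStats(k)
    for i in range(1,n):
        if st[i,4]>80:
            q=P[l==i]; print(nm,ce[i].round(),st[i],[np.round(v,1) for v in cv2.minAreaRect(q[:,:2].astype(np.float32))],np.median(q[:,2]).round(1))
# sloped face tip edge: z vs position printed later
```

```text
t 10.5 tcp [547.    8.2 155.1] yawy 26.9 z [-0. -0. -1.] F [-0.1 -0.3 -0.3] open 60.0 ff 0.0 q [-0.01  0.41  1.86 -0.    0.87 -0.48]
tab [291. 205.] [284 188  16  35 502] [array([553.6,  16. ]), array([12.5, 28.1]), np.float64(27.1)] 53.0
body [290. 164.] [ 278  105   26  118 2677] [array([539.2,  44.7]), array([ 22. , 100.1]), np.float64(26.2)] 17.1
```

Run:
```python
from h import *
go(553.6,16,31,26.6)
```

```text
row xyz [0.0039 0.0093 0.1241] w [-0.      0.      0.0008]
```

Call:
play_rows(increments=[{"x":0.0039,"y":0.0093,"z":0.03,"wx":0,"wy":0,"wz":0.0008,"gripper":45},{"x":0.0039,"y":0.0093,"z":0.07,"wx":0,"wy":0,"wz":0.0008,"gripper":45},{"x":0.0039,"y":0.0093,"z":0.1,"wx":0,"wy":0,"wz":0.0008,"gripper":45},{"x":0.0039,"y":0.0093,"z":0.12,"wx":0,"wy":0,"wz":0.0008,"gripper":45},{"x":0.0039,"y":0.0093,"z":0.124,"wx":0,"wy":0,"wz":0.0008,"gripper":45},{"x":0.0039,"y":0.0093,"z":0.124,"wx":0,"wy":0,"wz":0.0008,"gripper":20},{"x":0.0039,"y":0.0093,"z":0.124,"wx":0,"wy":0,"wz":0.0008,"gripper":5},{"x":0.0039,"y":0.0093,"z":0.124,"wx":0,"wy":0,"wz":0.0008,"gripper":5}], grip_force=40)

```text
clock: 11.55
eef_pos: [554.3, 16.9, 32.0]
tcp_rot: [0.525, 0.851, 0.0, 0.001]
ft_force: [0.7, -0.5, 0.5]
opening: 18.2
finger_force: 0.0
```

Call:
play_rows(increments=[{"x":0,"y":0,"z":0,"wx":0,"wy":0,"wz":0,"gripper":5},{"x":0,"y":0,"z":0,"wx":0,"wy":0,"wz":0,"gripper":5},{"x":0,"y":0,"z":0,"wx":0,"wy":0,"wz":0,"gripper":5},{"x":0,"y":0,"z":0,"wx":0,"wy":0,"wz":0,"gripper":5},{"x":0,"y":0,"z":0,"wx":0,"wy":0,"wz":0,"gripper":5},{"x":0,"y":0,"z":0,"wx":0,"wy":0,"wz":0,"gripper":5},{"x":0,"y":0,"z":0,"wx":0,"wy":0,"wz":0,"gripper":5},{"x":0,"y":0,"z":0,"wx":0,"wy":0,"wz":0,"gripper":5}])

```text
clock: 12.55
eef_pos: [554.1, 16.9, 31.7]
tcp_rot: [0.525, 0.851, 0.0, 0.0]
ft_force: [-0.7, -0.3, 5.5]
opening: 11.8
finger_force: 40.0
```

Run:
```python
from h import *
state()
```

```text
t 12.55 tcp [554.1  16.9  31.7] yawy 26.7 z [ 0.001 -0.    -1.   ] F [-0.7 -0.3  5.5] open 11.8 ff 39.994534850120544 q [ 0.01  0.62  1.88 -0.    0.63 -0.46]
```

Run:
```python
from h import *
go(563.6,-349.7,110,15.4)
```

```text
row xyz [-0.3319 -0.1561 -0.0783] w [0.0001 0.0001 0.0313]
```

Call:
play_rows(increments=[{"x":0,"y":0,"z":-0.05,"wx":0,"wy":0,"wz":0,"gripper":5},{"x":-0.02,"y":-0.009,"z":-0.078,"wx":0,"wy":0,"wz":0.003,"gripper":5},{"x":-0.07,"y":-0.033,"z":-0.078,"wx":0,"wy":0,"wz":0.009,"gripper":5},{"x":-0.12,"y":-0.056,"z":-0.078,"wx":0,"wy":0,"wz":0.014,"gripper":5},{"x":-0.17,"y":-0.08,"z":-0.078,"wx":0,"wy":0,"wz":0.02,"gripper":5},{"x":-0.22,"y":-0.103,"z":-0.078,"wx":0,"wy":0,"wz":0.025,"gripper":5},{"x":-0.27,"y":-0.127,"z":-0.078,"wx":0,"wy":0,"wz":0.0313,"gripper":5},{"x":-0.31,"y":-0.146,"z":-0.078,"wx":0,"wy":0,"wz":0.0313,"gripper":5}])

```text
clock: 13.55
eef_pos: [562.0, -327.8, 108.9]
tcp_rot: [0.606, 0.795, -0.0, -0.0]
ft_force: [0.9, 0.7, -1.0]
opening: 11.8
finger_force: 40.0
```

Run:
```python
from h import *
state();go(563.6,-349.7,70,15.4)
```

```text
t 13.55 tcp [ 562.  -327.8  108.9] yawy 15.3 z [-0.  0. -1.] F [ 0.9  0.7 -1. ] open 11.8 ff 39.99032020568848 q [-0.55  0.61  1.64 -0.    0.89 -0.81]
row xyz [-0.0215 -0.0042  0.0389] w [-0.     -0.     -0.0002]
```

Call:
play_rows(increments=[{"x":-0.015,"y":-0.004,"z":0.01,"wx":0,"wy":0,"wz":0,"gripper":5},{"x":-0.0215,"y":-0.0042,"z":0.03,"wx":0,"wy":0,"wz":0,"gripper":5},{"x":-0.0215,"y":-0.0042,"z":0.05,"wx":0,"wy":0,"wz":0,"gripper":5},{"x":-0.0215,"y":-0.0042,"z":0.064,"wx":0,"wy":0,"wz":0,"gripper":5},{"x":-0.0215,"y":-0.0042,"z":0.064,"wx":0,"wy":0,"wz":0,"gripper":5},{"x":-0.0215,"y":-0.0042,"z":0.064,"wx":0,"wy":0,"wz":0,"gripper":5},{"x":-0.0215,"y":-0.0042,"z":0.064,"wx":0,"wy":0,"wz":0,"gripper":5},{"x":-0.0215,"y":-0.0042,"z":0.064,"wx":0,"wy":0,"wz":0,"gripper":5}])

```text
clock: 14.55
eef_pos: [564.5, -347.7, 45.8]
tcp_rot: [0.606, 0.796, 0.0, 0.001]
ft_force: [-0.8, 0.5, -0.7]
opening: 11.8
finger_force: 40.0
```

Run:
```python
from h import *
state()
m,im,d=shot('wrist','w7')
cv2.imwrite('pics/w7c.png',cv2.resize(im[0:340,190:370],None,fx=1.75,fy=1.75,interpolation=cv2.INTER_CUBIC))
```

```text
t 14.55 tcp [ 564.5 -347.7   45.8] yawy 15.4 z [ 0.001 -0.001 -1.   ] F [-0.8  0.5 -0.7] open 11.8 ff 39.989529848098755 q [-0.57  0.71  1.63 -0.    0.8  -0.84]
```

View pics/w7c.png

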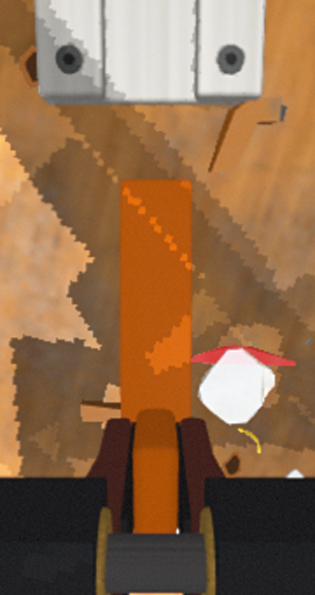

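The wedge's tip is at crop (121–191, 181), facing the groove, whose edges are at crop (104,95) and (198,95). I'll work out the alignment.

Run:
```python
from h import *
f=np.load('/tmp/w7.npz')
t=np.array([564.5,-347.7]);a=np.radians(105.4);X=np.array([np.cos(a),np.sin(a)]);Y=np.array([-X[1],X[0]])
loc=lambda q,z:((onplane(f,[(190+(x-.4)/1.75,(y-.4)/1.75) for x,y in q],z)[:,:2]-t)@np.c_[X,Y]).round(1).tolist()
print('tip',loc([(121,181),(191,181)],18.1),'mid',loc([(121,320),(191,320)],18.1+(50-15)/4*.9))
print('groove',loc([(104,95),(198,95),(105,10),(194,10)],16))
print('outer',loc([(38,94),(262,94),(36,10),(265,10)],16))
print('holes',loc([(69,59),(231,59)],16))
# refine: rows of tip by hue and groove dark lines
im=f['im'];H,S,V=cv2.split(cv2.cvtColor(im,cv2.COLOR_BGR2HSV))
for v in (5,15,25,35,45): 
    g=cv2.GaussianBlur(V,(1,1),0)[v].astype(float); dd=g[1:-1]-(g[:-2]+g[2:])/2
    a1=240+np.argmin(dd[239:259]);a2=290+np.argmin(dd[289:312]);e=((onplane(f,[(a1,v),(a2,v)],16)[:,:2]-t)@np.c_[X,Y]).round(1);print(v,a1,a2,e.tolist(),e[:,1].mean())
for v in (108,115,125,140,160):
    m=np.nonzero((S[v,240:320]>225)&(H[v,240:320]<14))[0]+240;print(v,m.min(),m.max())
```

```text
tip [[80.4, 11.9], [80.4, -9.7]] mid [[38.4, 12.0], [38.4, -9.8]]
groove [[105.5, 16.8], [105.5, -11.6], [128.8, 16.0], [128.8, -10.0]]
outer [[105.9, 36.7], [105.9, -30.9], [128.9, 36.3], [128.9, -30.9]]
holes [[115.6, 27.0], [115.5, -21.3]]
5 248 302 [[129.0, 16.9], [129.0, -10.7]] 3.0999999999999996
15 249 302 [[124.3, 16.5], [124.3, -10.8]] 2.8499999999999996
25 249 302 [[119.6, 16.6], [119.6, -10.9]] 2.8500000000000005
35 249 302 [[114.8, 16.7], [114.8, -10.9]] 2.8999999999999995
45 249 302 [[109.9, 16.8], [109.9, -11.0]] 2.9000000000000004
108 260 298
115 259 298
125 259 298
140 259 298
160 259 298
```

Call:
play_rows(increments=[{"x":0,"y":-0.0018,"z":0.003,"wx":0,"wy":0,"wz":0,"gripper":5},{"x":0,"y":-0.0018,"z":0.006,"wx":0,"wy":0,"wz":0,"gripper":5},{"x":0.005,"y":-0.0018,"z":0.006,"wx":0,"wy":0,"wz":0,"gripper":5},{"x":0.015,"y":-0.0018,"z":0.006,"wx":0,"wy":0,"wz":0,"gripper":5},{"x":0.025,"y":-0.0018,"z":0.006,"wx":0,"wy":0,"wz":0,"gripper":5},{"x":0.035,"y":-0.0018,"z":0.006,"wx":0,"wy":0,"wz":0,"gripper":5},{"x":0.035,"y":-0.0018,"z":0.006,"wx":0,"wy":0,"wz":0,"gripper":5},{"x":0.035,"y":-0.0018,"z":0.006,"wx":0,"wy":0,"wz":0,"gripper":5}])

```text
clock: 15.6
eef_pos: [553.3, -314.3, 39.3]
tcp_rot: [0.606, 0.796, -0.0, 0.0]
ft_force: [0.2, -0.9, -0.5]
opening: 12.1
finger_force: 40.0
```

```bash
cat >> h.py <<'E'
def avg(n=8):
    A=[];F=[]
    for i in range(n):
        s=env.sense();A.append(s['eef_pos']);F.append(s['ft_force']);env.read_camera('side')
    print('avg tcp',np.mean(A,0).round(2),'sd',np.std(A,0).round(2),'F',np.mean(F,0).round(2),'t',s['clock'])
E
python3 - <<'E'
from h import *
avg()
m,im,d=shot('wrist','w8')
t=env.sense()['eef_pos'][:2];a=np.radians(105.4);X=np.array([np.cos(a),np.sin(a)]);Y=np.array([-X[1],X[0]])
H,S,V=cv2.split(cv2.cvtColor(im,cv2.COLOR_BGR2HSV))
L=lambda q,z:((onplane(m,q,z)[:,:2]-t)@np.c_[X,Y]).round(1).tolist()
k=((S>170)&(H<16)&(V>60))
for v in range(50,150,10):
    q=np.nonzero(k[v,245:315])[0]+245;print(v,(q.min(),q.max(),len(q)) if len(q) else None)
print('tip row',[ (u,np.nonzero(k[:,u])[0].min() if k[:,u].any() else None) for u in (265,275,285,292)])
for v in range(20,100,12):
    r=V[v].astype(int);e=r[1:-1]-(r[:-2]+r[2:])/2
    print(v,240+np.argmin(e[239:259]),290+np.argmin(e[289:315]))
E
```

```text
avg tcp [ 553.19 -314.47   39.14] sd [0.1  0.08 0.08] F [-0.01 -0.17 -0.39] t 15.95
50 None
60 None
70 None
80 None
90 None
100 None
110 (np.int64(259), np.int64(298), 40)
120 (np.int64(259), np.int64(298), 40)
130 (np.int64(258), np.int64(299), 42)
140 (np.int64(257), np.int64(299), 43)
tip row [(265, np.int64(103)), (275, np.int64(103)), (285, np.int64(103)), (292, np.int64(103))]
20 240 307
32 241 301
44 242 315
56 246 307
68 253 306
80 253 306
92 253 306
```

Call:
play_rows(increments=[{"x":0,"y":0.0007,"z":0.0008,"wx":0,"wy":0,"wz":0,"gripper":5},{"x":0.005,"y":0.0007,"z":0.0012,"wx":0,"wy":0,"wz":0,"gripper":5},{"x":0.012,"y":0.0007,"z":0.0014,"wx":0,"wy":0,"wz":0,"gripper":5},{"x":0.02,"y":0.0007,"z":0.0014,"wx":0,"wy":0,"wz":0,"gripper":5},{"x":0.03,"y":0.0007,"z":0.0014,"wx":0,"wy":0,"wz":0,"gripper":5},{"x":0.038,"y":0.0007,"z":0.0014,"wx":0,"wy":0,"wz":0,"gripper":5},{"x":0.043,"y":0.0007,"z":0.0014,"wx":0,"wy":0,"wz":0,"gripper":5},{"x":0.043,"y":0.0007,"z":0.0014,"wx":0,"wy":0,"wz":0,"gripper":5}])

```text
clock: 17.05
eef_pos: [542.2, -272.2, 37.7]
tcp_rot: [0.606, 0.796, -0.0, -0.0]
ft_force: [0.7, -0.0, -1.3]
opening: 11.5
finger_force: 40.0
```

Run:
```python
from h import *
avg(6)
```

```text
avg tcp [ 542.39 -272.63   37.71] sd [0.08 0.24 0.01] F [-0.14  0.22 -0.54] t 17.3
```

Call:
play_rows(increments=[{"x":0.002,"y":0,"z":0.0003,"wx":0,"wy":0,"wz":0,"gripper":5},{"x":0.005,"y":0,"z":0.0005,"wx":0,"wy":0,"wz":0,"gripper":5},{"x":0.008,"y":0,"z":0.0005,"wx":0,"wy":0,"wz":0,"gripper":5},{"x":0.011,"y":0,"z":0.0005,"wx":0,"wy":0,"wz":0,"gripper":5},{"x":0.014,"y":0,"z":0.0005,"wx":0,"wy":0,"wz":0,"gripper":5},{"x":0.017,"y":0,"z":0.0005,"wx":0,"wy":0,"wz":0,"gripper":5},{"x":0.018,"y":0,"z":0.0005,"wx":0,"wy":0,"wz":0,"gripper":5},{"x":0.018,"y":0,"z":0.0005,"wx":0,"wy":0,"wz":0,"gripper":5}])

```text
clock: 18.35
eef_pos: [538.1, -255.4, 37.7]
tcp_rot: [0.606, 0.796, 0.0, 0.001]
ft_force: [1.6, -3.5, 5.8]
opening: 11.8
finger_force: 40.0
```

Run:
```python
from h import *
avg(6)
X=np.array([np.cos(np.radians(105.4)),np.sin(np.radians(105.4))])
s=env.sense();t=s['eef_pos'];print('tip x',-113.1+(t[:2]-[564.5,-347.7])@X)
m,im,d=shot('wrist','w9');P=cloud(m,d)
C=np.array([511.7,-161.7]);q=(P[...,:2]-C);lx=q@X;ly=q@np.array([-X[1],X[0]])
H,S,V=cv2.split(cv2.cvtColor(im,cv2.COLOR_BGR2HSV))
for x0 in range(-55,56,10):
    k=(abs(lx-x0)<5)&(abs(abs(ly)-14)<10)&(P[...,2]<40)&(P[...,2]>10);print(x0,k.sum(),np.nanpercentile(P[k][:,2],[20,50,90]).round(1) if k.any() else None)
```

```text
avg tcp [ 538.06 -255.38   37.68] sd [0.02 0.01 0.02] F [ 1.06 -2.96  6.37] t 18.6
tip x -17.07415744933006
-55 1227 [16.4 19.6 21.6]
-45 1332 [20.1 22.7 26.9]
-35 1531 [21.8 24.7 26. ]
-25 1608 [21.8 24.6 25.9]
-15 1616 [21.2 23.2 25.8]
-5 1708 [21.1 22.5 25.5]
5 1736 [20.7 21.9 25.9]
15 1837 [20.3 21.3 24.2]
25 1804 [20.3 21.9 23.9]
35 28 [16.9 18.3 19.7]
45 0 None
55 0 None
```

Call:
play_rows(increments=[{"x":0.002,"y":0,"z":0,"wx":0,"wy":0,"wz":0,"gripper":5},{"x":0.004,"y":0,"z":0,"wx":0,"wy":0,"wz":0,"gripper":5},{"x":0.006,"y":0,"z":0,"wx":0,"wy":0,"wz":0,"gripper":5},{"x":0.008,"y":0,"z":0,"wx":0,"wy":0,"wz":0,"gripper":5},{"x":0.0095,"y":0,"z":0,"wx":0,"wy":0,"wz":0,"gripper":5},{"x":0.0105,"y":0,"z":0,"wx":0,"wy":0,"wz":0,"gripper":5},{"x":0.0105,"y":0,"z":0,"wx":0,"wy":0,"wz":0,"gripper":5},{"x":0.0105,"y":0,"z":0,"wx":0,"wy":0,"wz":0,"gripper":5}])

```text
clock: 19.7
eef_pos: [535.3, -245.3, 37.7]
tcp_rot: [0.606, 0.796, 0.0, 0.001]
ft_force: [1.6, -2.5, 5.7]
opening: 11.5
finger_force: 40.0
```

Run:
```python
from h import *
avg(4)
X=np.array([np.cos(np.radians(105.4)),np.sin(np.radians(105.4))]);Y=np.array([-X[1],X[0]])
s=env.sense();t=s['eef_pos'];print('tip x',-113.1+(t[:2]-[564.5,-347.7])@X, s['opening'])
C=np.array([511.7,-161.7])
for cam in('side','top','wrist'):
    m,im,d=shot(cam,cam+'10');P=cloud(m,d)
    q=(P[...,:2]-C);lx=q@X;ly=q@Y
    print(cam,'handset z (|y|<20) by x, and strip z (27<|y|<33)')
    for x0 in range(-75,60,10):
        h=(abs(lx-x0)<5)&(abs(ly)<21)&(P[...,2]<45)&(P[...,2]>5); st=(abs(lx-x0)<5)&(abs(abs(ly)-29.5)<3)&(P[...,2]<45)&(P[...,2]>5)
        print(x0,h.sum(),np.median(P[h][:,2]).round(1) if h.any() else None,np.median(P[st][:,2]).round(1) if st.any() else None)
```

```text
avg tcp [ 535.31 -245.33   37.69] sd [0.01 0.   0.  ] F [ 1.49 -3.15  6.  ] t 19.85
tip x -6.626310516495366 11.817753865308784
side handset z (|y|<20) by x, and strip z (27<|y|<33)
-75 15 16.1 15.2
-65 16 15.8 16.4
-55 19 21.8 18.9
-45 36 23.6 20.2
-35 28 26.6 15.5
-25 22 24.7 16.1
-15 7 24.1 17.3
-5 5 24.5 15.9
5 14 22.2 18.0
15 15 20.7 13.7
25 0 None None
35 3 23.3 None
45 1 17.8 None
55 3 24.0 None
top handset z (|y|<20) by x, and strip z (27<|y|<33)
-75 0 None None
-65 0 None None
-55 0 None None
-45 0 None 21.7
-35 3 22.0 18.7
-25 24 25.2 15.7
-15 50 25.2 15.9
-5 71 23.8 17.6
5 85 23.5 17.3
15 80 22.0 15.9
25 82 22.6 15.8
35 80 22.1 17.1
45 81 20.4 20.8
55 81 20.9 19.5
wrist handset z (|y|<20) by x, and strip z (27<|y|<33)
-75 1613 26.5 16.6
-65 1311 24.2 16.4
-55 1379 21.8 21.0
-45 1324 26.3 21.0
-35 1623 27.1 17.0
-25 1662 26.7 16.4
-15 1751 25.4 16.4
-5 1772 24.2 16.6
5 1834 23.7 16.5
15 1914 22.4 16.4
25 1975 23.1 16.5
35 1959 22.6 16.9
45 31 20.0 16.8
55 0 None None
```

Run:
```python
from h import *
X=np.array([np.cos(np.radians(105.4)),np.sin(np.radians(105.4))]);Y=np.array([-X[1],X[0]]);C=np.array([511.7,-161.7])
A={}
for n in('w5','w9','wrist10'):
    f=np.load('/tmp/%s.npz'%n);P=cloud(f,f['d']);q=P[...,:2]-C;lx=q@X;ly=q@Y;r=[]
    H,S,V=cv2.split(cv2.cvtColor(f['im'],cv2.COLOR_BGR2HSV))
    for x0 in range(-46,50,8):
        h=(abs(lx-x0)<4)&(abs(ly)<19)&(P[...,2]<45)&(P[...,2]>15);r.append(np.mean(P[h][:,2]).round(1) if h.sum()>50 else np.nan)
    print(n,r)
    # handset ends: green extent along axis
    g=(H>35)&(H<90)&(S>70)&(abs(ly)<20)&(abs(lx)<60);c=np.percentile(lx[g],[1,99]);print('green lx',c.round(1))
    # ends via rays along the axis at z 24: profile of V near x 45..60
f=np.load('/tmp/wrist10.npz')
M={k:f[k] for k in('fx','fy','cx','cy','k1','R','t')}
pr=[]
K=np.array([[M['fx'],0,M['cx']],[0,M['fy'],M['cy']],[0,0,1.]])
rv,_=cv2.Rodrigues(M['R'])
xs=np.arange(44,66,1.)
for y in(-8,0,8):
    W=np.array([[*(C+x*X+(y+1.5)*Y),22.] for x in xs]);uv=cv2.projectPoints(W,rv,M['t'],K,np.array([M['k1'],0,0,0]))[0].reshape(-1,2)
    print(y,[int(f['im'][int(v+.5),int(u+.5)].mean()) if 0<=v+.5<420 else -1 for u,v in uv])
print(xs[[0,-1]])
```

```text
w5 [np.float64(21.4), np.float64(22.5), np.float64(22.7), np.float64(22.7), np.float64(21.3), np.float64(21.4), np.float64(21.6), np.float64(20.6), np.float64(21.2), np.float64(21.5), np.float64(21.3), np.float64(20.2)]
green lx [-42.6  45.1]
w9 [np.float64(23.2), np.float64(24.4), np.float64(24.3), np.float64(24.4), np.float64(23.0), np.float64(22.8), np.float64(22.7), np.float64(22.1), np.float64(21.6), np.float64(22.0), nan, nan]
green lx [-42.4  29.2]
wrist10 [np.float64(25.7), np.float64(26.8), np.float64(26.4), np.float64(26.4), np.float64(24.9), np.float64(24.3), np.float64(24.0), np.float64(23.3), np.float64(22.5), np.float64(22.8), np.float64(22.5), np.float64(21.9)]
green lx [-41.7  39.6]
-8 [-1, -1, -1, -1, -1, -1, -1, -1, -1, -1, -1, -1, -1, -1, -1, -1, -1, -1, -1, -1, -1, -1]
0 [-1, -1, -1, -1, -1, -1, -1, -1, -1, -1, -1, -1, -1, -1, -1, -1, -1, -1, -1, -1, -1, -1]
8 [-1, -1, -1, -1, -1, -1, -1, -1, -1, -1, -1, -1, -1, -1, -1, -1, -1, -1, -1, -1, -1, -1]
[44. 65.]
```

Call:
play_rows(increments=[{"x":0.0005,"y":0,"z":0,"wx":0,"wy":0,"wz":0,"gripper":5},{"x":0.001,"y":0,"z":0,"wx":0,"wy":0,"wz":0,"gripper":5},{"x":0.0015,"y":0,"z":0,"wx":0,"wy":0,"wz":0,"gripper":5},{"x":0.0015,"y":0,"z":0,"wx":0,"wy":0,"wz":0,"gripper":5},{"x":0.0015,"y":0,"z":0,"wx":0,"wy":0,"wz":0,"gripper":5},{"x":0.0015,"y":0,"z":0,"wx":0,"wy":0,"wz":0,"gripper":5},{"x":0.0015,"y":0,"z":0,"wx":0,"wy":0,"wz":0,"gripper":5},{"x":0.0015,"y":0,"z":0,"wx":0,"wy":0,"wz":0,"gripper":5}])

```text
clock: 21.05
eef_pos: [535.0, -244.0, 37.7]
tcp_rot: [0.606, 0.796, 0.0, 0.001]
ft_force: [1.1, -3.1, 6.1]
opening: 11.8
finger_force: 40.0
```

Run:
```python
from h import *
X=np.array([np.cos(np.radians(105.4)),np.sin(np.radians(105.4))]);Y=np.array([-X[1],X[0]]);C=np.array([511.7,-161.7])
avg(3);m,im,d=shot('wrist','w11')
R=[]
for n in('w5','w11'):
    f=np.load('/tmp/%s.npz'%n);P=cloud(f,f['d']);q=P[...,:2]-C;lx=q@X;ly=q@Y
    R.append([np.mean(P[(abs(lx-x0)<4)&(abs(ly)<19)&(P[...,2]<45)&(P[...,2]>15)][:,2]) for x0 in range(-46,40,8)])
D=np.diff(R,axis=0)[0];p=np.polyfit(np.arange(-46,40,8),D,1);print(D.round(1),'end lift',np.polyval(p,-49),'far',np.polyval(p,55))
```

```text
avg tcp [ 534.94 -243.98   37.7 ] sd [0.02 0.01 0.  ] F [ 1.3  -3.21  5.83] t 21.15
[4.7 4.5 4.  3.9 3.7 3.1 2.6 2.8 1.5 1.3 1.2] end lift 5.026400239950275 far 0.16671964685863294
```

The near end has lifted about 5 mm and the far end is still resting, so I'm handing in.

```bash
python3 -c "
from station import env
print(env.close_job())"
```

```text
the job is handed in; nothing more can be done
None
```

I laid the handset flat in the pocket, slid the middle-sized wedge in under it, and handed the job in at about 21 s; by wrist depth the mouth end is raised about 5 mm, the far end still rests (0.2 mm), and the gripper still holds the wedge.

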